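# Find the correctly set guide on a mount-board cutter with a feeler blade

## Task

The mount-board cutter on the demo table has three guide gaps that look alike: one is slack, one is set right so that the feeler blade slides in with a light drag, and one is much too tight. Take the orange-handled feeler from its stand, find the rightly set gap by feel without ever forcing the blade (30 N spoils it; back out of the tight one), and leave the feeler standing in that gap, pushed fully home with its flange down on the cutter, and let go. Leave the cup, brush and paint jar alone.

Things in the scene. Friction and masses are not known exactly. Their poses are not given: they have to be found in the camera images.
- feeler_grip (a point): Centre of the feeler's orange handle: 24 mm along x, 18 mm along y (pinch it across y), 54 mm tall. Upright at the start, z up. Below it a steel flange, 30 mm (x) by 48 mm (y), 6 mm thick, its underside 33 mm below this point; below that the steel blade, 20 mm wide in x, 5 mm thick in y, 40 mm long, with a rounded lower edge. Mass about 0.15 kg. The same turned half round.
- feeler_tip (a point): Middle of the feeler blade's lower edge, 73 mm straight below the handle centre. Axes as the feeler's.
- feeler: The whole feeler; its origin is the point feeler_tip.
- stand: Wooden block (60 mm by 60 mm, 46 mm high, fixed) with an upright slot 26 mm by 9 mm, in which the feeler's blade stands, its flange resting on the block's top. Origin at the centre of its underside. Lift the feeler straight up by at least 45 mm to clear it.
- cutter: Fixed mount-board cutter: bed 90 mm (x) by 340 mm (y), origin at the centre of its underside, z up. Three gaps in a row along its y; each has a rigid blue cheek on its +y side and, on its -y side, a brass shoe sprung towards the cheek from a black guide unit. Bed and cheeks count as the cutter: pressing the feeler on them with over 30 N spoils it.
- gap_left (a point): Left gap, 95 mm to the cutter's +y from its middle: centre of the seated blade, at the height of the top faces where the flange seats (48 mm above the table). Axes as the cutter's; the blade goes straight down, its thickness along y. All three gaps: upright cheek face at y = +2.5 mm; shoe face at rest at y = +1 mm, gives way 9 mm to -y at 0.15 N more per mm; both 30 mm long in x.
- gap_mid (a point): Middle gap, same point and axes. In all three, the lips flare from 18 mm below the top faces up to 4 mm below them: cheek 24 degrees from vertical (6.5 mm), shoe 30 degrees (8 mm). There is free depth below the seated blade. The cheek does not give: bring the blade in 1 to 2 mm to the shoe side (-y). When let go, the shoe pushes it against the cheek.
- gap_right (a point): Right gap, 95 mm to the cutter's -y, same point and axes. The blade is pinched sideways with about 1 N (slack), 8 N (right) or 40 N (tight); which is which is unseen and changes. Pushing in: slack, no more than 2 N; right, 5 to 12 N while the tip spreads the lips (14 to 20 mm down), then a light drag of 2 to 6 N; tight, it stops 16 to 19 mm down and over 25 N would be needed.
- cup: Black open cup, 72 mm across, 55 mm high, a bystander. Origin at the centre of its underside.
- brush: Paint brush lying on the table, 190 mm long, a bystander. Origin at its middle.
- jar: Blue paint jar with white cap, 44 mm across, 55 mm high, a bystander. Origin at the centre of its underside.
There are look-alikes about, which are no part of the job. What is meant by the feeler is not blue or green, and is the larger of those in its own colour.

How it is judged:
On the way:
1. the feeler is lifted out of its stand (distance of feeler_grip from where it was at the start of the episode above 0.05 m and height (world z) of feeler_tip above 0.046 m), for 0.1 s.
At the end, for the whole second after the job is handed in: The feeler stands still, upright within 0.1 rad and let go in a gap: tip within 10 mm along and 4 mm across of the gap's centre and 37 mm or more below the top faces (flange within 3 mm of seated), pinched with 4 to 16 N between feeler and cutter, as only the rightly set gap does (((x of feeler_tip in the frame of gap_left between -0.01 and 0.01 m and y of feeler_tip in the frame of gap_left between -0.004 and 0.004 m and z of feeler_tip in the frame of gap_left below -0.037 m) or (x of feeler_tip in the frame of gap_mid between -0.01 and 0.01 m and y of feeler_tip in the frame of gap_mid between -0.004 and 0.004 m and z of feeler_tip in the frame of gap_mid below -0.037 m) or (x of feeler_tip in the frame of gap_right between -0.01 and 0.01 m and y of feeler_tip in the frame of gap_right between -0.004 and 0.004 m and z of feeler_tip in the frame of gap_right below -0.037 m)) and contact force between feeler and cutter between 4 and 16 N and angle between feeler's own z axis and vertical below 0.1 rad and linear speed of feeler below 0.02 m/s and contact force between feeler and the fingers below 0.1 N); the robot touches nothing.
It fails at once if the feeler is forced: pressed against the cutter with more than 30 N (contact force between feeler and cutter above 30 N).
It fails at once if the cup is disturbed (moved more than 20 mm) (distance of cup from where it was at the start of the episode above 0.02 m).
It fails at once if the brush is disturbed (moved more than 20 mm) (distance of brush from where it was at the start of the episode above 0.02 m).
It fails at once if the jar is disturbed (moved more than 20 mm) (distance of jar from where it was at the start of the episode above 0.02 m).
It also fails if it takes over 61 s, if anything falls off the work surface, if the arm or the gripper's body presses on something with over 40 N, if the wrist force passes 120 N, or if a joint passes its speed limit or range.

## Robot

A 7-joint arm with a two-finger parallel gripper is mounted at the origin on the work surface. World frame = base frame: x ahead of the robot, y to its left, z up, the work surface at z = 0. Lengths are in m, angles in rad, forces in N, time in s.
With the tool pointing down it reaches from about 0.425 to 0.925 m from the base axis. Payload 6.8 kg.
Tool frame: the origin (TCP) lies at the very end of the fingers, on their centre line; the grasp point (between the pads) lies 19 mm behind it (r.tcp_to_grasp is the distance from the TCP to the grasp point, in m); z points along the fingers, y is the line along which they close (so a half turn about z gives the same grasp; the last joint's range is limited). The gripper opens to 85 mm and grips with 20 to 120 N. Pads are 22 mm wide; open, the fingers measure 114 mm over their backs; the gripper's body (76 mm by 85 mm) begins 54 mm behind the grasp point. The pads swing forward as they close: fully open they stand 13 mm farther back than shut.
Start: joints at [1.025, 0.477, 0.022, 1.555, -0.011, 1.109, -0.083], TCP at [0.286, -0.611, 0.231] pointing down, gripper open.
Joint ranges: [-2.96, 2.96], [-0.34, 2.1], [-1.41, 1.46], [0.24, 2.44], [-1.37, 4.51], [0.17, 1.92], [-2.96, 2.96]. Speed limits (rad/s): [2.39, 2.39, 3.14, 3.14, 3.14, 3.14, 3.14].

## Interface

Orientations are given as a rotation vector (axis times angle).
In Python, from bench import r gives the robot as it stands.
- The arm moves only by the tool step_arm, never from a script. Its argument "moves" is a list of rows, each a list of 7 numbers: the shift along the tool's x, y, z in mm, then the turn, a rotation vector about the tool's x, y, z in rad, then the finger opening in mm, from 0 to 85.4. A call has 1 to 8 rows; each row is the pose to reach, as a shift and turn from the pose commanded when the call began, along the tool's axes at that moment; what a row does not reach only later rows make up. A row lasts 1/10 s, in which the tool goes at most 50 mm and 8.59 degrees, less where a joint would pass 70% of its speed; a pose out of reach is approached as far as the arm can. A call with a gripper value outside its range is refused whole. The fingers move at their own pace and stop on an object; "grip_force" is the grip in N (left out, the last holds). Time passes only in rows, so rows that repeat a pose let the fingers close. It gives the time, the measured TCP pose, the force, the opening and the grip force at its end, in the units of the state.
- r.get_obs(): the state, without advancing time (a new reading comes with each control period).
- r.grab_frame(name): name is "scene" or "top"; returns a dict with "image" (480x640x3 uint8, red, green, blue), "depth" (480x640 float32, m along the optical axis (not along the pixel's ray), 0 where there is no reading), "mtx" (3x3 intrinsics, pixels), "rvec" (rotation vector, rad) and "tvec" (3), from world to camera coordinates, as OpenCV has them. Camera axes: x right, y down, z forward; pixel columns grow to the right and rows downward; lengths in m; the calibration is good to about 2 mm. A picture is of the moment at which its call begins.
- r.hand_in(): hands the job in; it is judged then, once.
The state is a dict: "clock": time; "joints": joint angles; "qvel": joint speeds; "tau": joint torques, N m; "tcp_pos": TCP position; "orientation": TCP orientation; "contact_force": force on the tool from outside, world axes, zero at the start; "moment": the same for the moment, N m; "grip_width": finger opening in m; "gripper_force": force on a finger pad.
Only numpy, scipy, OpenCV 4.12 (cv2) and the standard library are available. Lean on these libraries where they do the work, as an engineer would, in place of code of your own. Each camera call takes 0.05 s, during which the arm holds its last target. There are 200 camera calls.

## Working session

There is one attempt and no reset: what is moved stays moved. The work goes in short steps, Python scripts to look and compute and a tool call to move; the robot and the scene stay as the last step left them, time stands still between calls to the robot, and variables do not carry over. Pictures are saved under pics/ and viewed, at most 10 in all, crops included, and the job is handed in when it is done.

Besides the shell and the picture viewer there is one more tool, called after "Emit:" as name([rows], argument=value, ...), one row to a line, values as JSON. step_arm: Moves the arm, as the interface text tells. Its arguments: {"type":"object","properties":{"moves":{"type":"array","items":{"type":"array","items":{"type":"number"}}},"grip_force":{"type":"number"}},"required":["moves"]}

```bash
mkdir -p pics
python3 - <<'E'
from bench import r
import cv2,numpy as np
for n in("scene","top"):
    f=r.grab_frame(n); cv2.imwrite(f"pics/{n}0.png",f["image"][...,::-1]); np.savez(f"{n}0.npz",**f)
o=r.get_obs(); print(o["tcp_pos"],o["orientation"],o["contact_force"],o["clock"],r.tcp_to_grasp)
E
```

```text
[ 0.2859548  -0.61086259  0.23042874] [-3.06509819e+00 -6.81910470e-01  6.97877860e-04] [-0.21225371  0.38909824 -1.21291879] 0.1 0.0187
```

View pics/scene0.png

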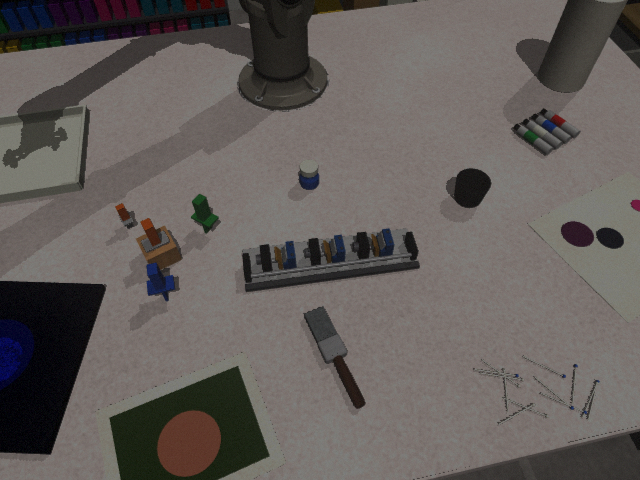

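View pics/top0.png

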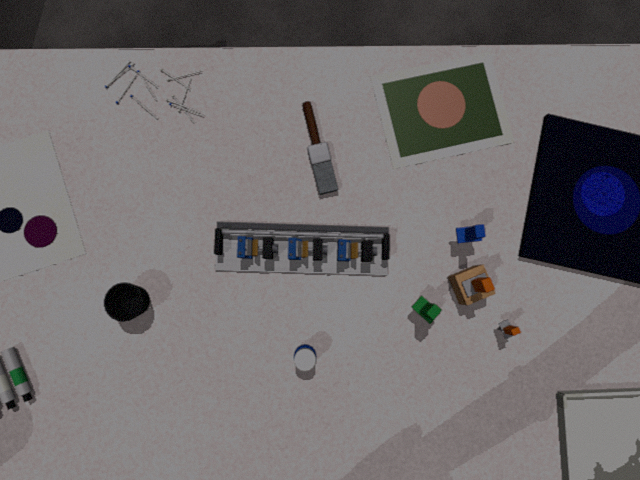

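Candidates: orange in the wooden stand (top 484,286; scene 152,232), small orange (top 510,329; scene 124,215), green (top 427,309) and blue (top 470,234). The larger orange one, in the stand, fits. I'll confirm this in an enlarged crop, together with the cutter.

```bash
cat > h.py <<'E'
import numpy as np,cv2
def cam(f):
    R=cv2.Rodrigues(f["rvec"])[0]; return R,np.ravel(f["tvec"]),f["mtx"]
def at_z(f,u,v,z):
    R,t,K=cam(f); d=R.T@np.linalg.solve(K,[u,v,1.]); c=-R.T@t; return c+d*(z-c[2])/d[2]
def cloud(f):
    R,t,K=cam(f); v,u=np.mgrid[:480,:640]; D=f["depth"]
    P=np.stack([(u-K[0,2])/K[0,0]*D,(v-K[1,2])/K[1,1]*D,D],-1); return (P-t)@R
E
python3 - <<'E'
import numpy as np,cv2
from h import *
f=dict(np.load("top0.npz")); im=f["image"][...,::-1]
a=cv2.resize(im[255:345,430:530],None,fx=4,fy=4,interpolation=2)
g=cv2.resize(im[215:285,205:400],None,fx=4,fy=4,interpolation=2)
out=np.zeros((600,800,3),np.uint8); out[:280,:780]=g; out[280:600,:400]=a[:320]
s=dict(np.load("scene0.npz"))["image"][...,::-1]; b=cv2.resize(s[195:275,100:200],None,fx=4,fy=4,interpolation=2); out[280:600,400:800]=b
cv2.imwrite("pics/c1.png",out)
for n in("top","scene"):
    f=dict(np.load(n+"0.npz")); P=cloud(f); hsv=cv2.cvtColor(f["image"],cv2.COLOR_RGB2HSV)
    print(n,"cam",-cam(f)[0].T@cam(f)[1])
    m=cv2.inRange(hsv,(3,180,90),(14,255,255))
    k,l,st,c=cv2.connectedComponentsWithStats(m)
    for i in range(1,k):
        if st[i,4]>25:
            Q=P[l==i]; Q=Q[f["depth"][l==i]>0]; print("or",c[i].round(),st[i,4],Q.min(0).round(3),Q.max(0).round(3),np.median(Q,0).round(4))
    m=cv2.inRange(hsv,(100,120,40),(125,255,255)); k,l,st,c=cv2.connectedComponentsWithStats(m)
    for i in range(1,k):
        if 60<st[i,4]<1000:
            Q=P[l==i]; Q=Q[f["depth"][l==i]>0]; print("bl",c[i].round(),st[i,4],Q.min(0).round(3),Q.max(0).round(3),np.median(Q,0).round(4))
E
```

```text
top cam [ 0.51127064 -0.01095159  0.86225787]
or [487. 285.] 119 [ 0.483 -0.362  0.045] [ 0.51  -0.317  0.109] [ 0.4974 -0.3283  0.1057]
or [515. 331.] 47 [ 0.405 -0.398  0.065] [ 0.418 -0.384  0.071] [ 0.4111 -0.391   0.068 ]
bl [470. 234.] 373 [ 0.579 -0.347  0.042] [ 0.608 -0.299  0.103] [ 0.5922 -0.3139  0.0651]
bl [242. 246.] 156 [0.562 0.094 0.014] [0.601 0.119 0.052] [0.584  0.1093 0.0475]
bl [293. 249.] 166 [ 0.556 -0.001  0.005] [0.599 0.024 0.052] [0.574  0.014  0.0471]
bl [342. 250.] 174 [ 0.551 -0.098  0.004] [ 0.591 -0.07   0.051] [ 0.5699 -0.0783  0.0473]
scene cam [ 1.09811186 -0.12916644  0.81664584]
or [119. 206.] 32 [ 0.405 -0.4    0.064] [ 0.419 -0.385  0.07 ] [ 0.4111 -0.3924  0.0675]
or [146. 224.] 89 [ 0.486 -0.34   0.102] [ 0.511 -0.32   0.109] [ 0.4994 -0.3305  0.1059]
bl [42. 16.] 245 [-0.68  -0.753 -0.136] [-0.633 -0.702 -0.055] [-0.645  -0.7213 -0.0915]
bl [27. 18.] 249 [-0.661 -0.79  -0.134] [-0.632 -0.752 -0.053] [-0.6454 -0.771  -0.0917]
bl [12. 20.] 250 [-0.671 -0.85  -0.133] [-0.634 -0.801 -0.054] [-0.6456 -0.8216 -0.0917]
bl [549. 125.] 97 [0.312 0.575 0.011] [0.344 0.6   0.024] [0.3301 0.5869 0.0178]
bl [309. 182.] 172 [ 0.373 -0.023  0.001] [0.396 0.016 0.038] [ 0.3893 -0.0053  0.0243]
bl [387. 237.] 104 [0.563 0.102 0.041] [0.605 0.118 0.051] [0.584  0.1088 0.0473]
bl [339. 244.] 102 [0.557 0.008 0.044] [0.597 0.022 0.051] [0.5776 0.0145 0.0472]
bl [290. 250.] 106 [ 0.553 -0.087  0.037] [ 0.593 -0.072  0.051] [ 0.5727 -0.0805  0.0472]
bl [158. 281.] 545 [ 0.578 -0.348  0.002] [ 0.611 -0.301  0.102] [ 0.6044 -0.3227  0.0485]
```

View pics/c1.png

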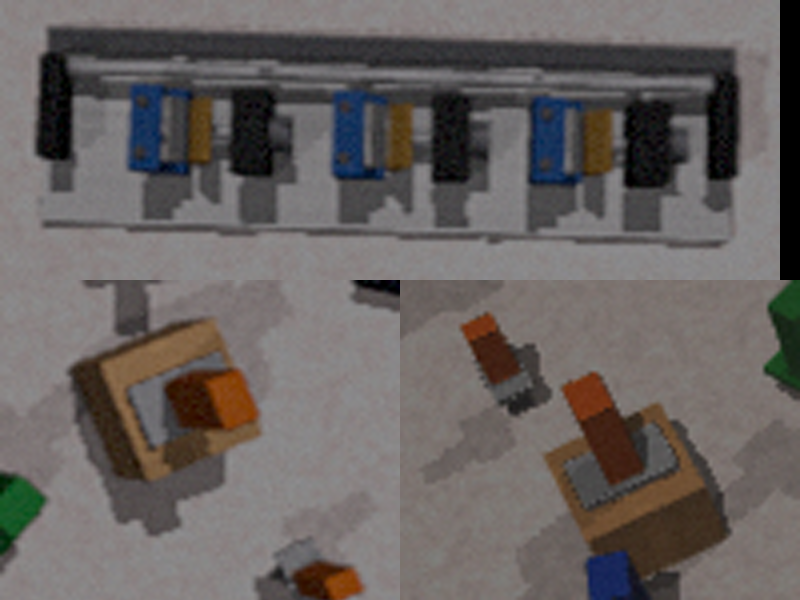

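The crop confirms it: the larger orange handle, with its steel flange, stands in the wooden block at top (484,286). The cheeks are blue on the image left (+y), with brass shoes to their right. Next I fit the poses.

Run:
```python
import numpy as np,cv2
from h import *
for n in("top","scene"):
    f=dict(np.load(n+"0.npz")); P=cloud(f); D=f["depth"]>0; hsv=cv2.cvtColor(f["image"],cv2.COLOR_RGB2HSV)
    X,Y,Z=P[...,0],P[...,1],P[...,2]
    def rect(m,t):
        q=P[m&D]; (c,s,a)=cv2.minAreaRect((q[:,:2]*1000).astype(np.float32)); print(n,t,len(q),np.round(c,1),np.round(s,1),round(a,1),q[:,2].mean().round(4),q[:,:2].mean(0).round(4))
    near=(abs(X-.495)<.06)&(abs(Y+.335)<.05)
    rect(near&(Z>.1),"handle top")
    rect(near&(Z>.046-.006)&(Z<.0575),"block+flange")
    c=(abs(X-.577)<.09)&(abs(Y-.0)<.22)
    rect(c&(Z>.006),"cutter")
    print("maxz",np.percentile(Z[c&D],[99,99.9,100]))
    blue=cv2.inRange(hsv,(100,120,40),(125,255,255))>0
    for y0 in(.109,.0145,-.0795):
        rect(blue&c&(abs(Y-y0)<.03)&(Z>.0455),"cheek")
        b=cv2.inRange(hsv,(12,110,40),(25,255,255))>0
        rect(b&c&(abs(Y-y0+.02)<.03)&(Z>.043),"shoe")
```

```text
top handle top 150 [ 498.2 -327.5] [24.9 18.3] 23.1 0.1053 [ 0.4982 -0.3271]
top block+flange 759 [ 498.2 -328.4] [60.5 61.8] 20.2 0.0472 [ 0.4985 -0.3217]
top cutter 6076 [578.9  -1.5] [338.4  96.2] 86.8 0.0232 [ 0.5835 -0.0025]
maxz [0.0491576  0.05073328 0.05224834]
top cheek 123 [582.2 111. ] [12.9 38.2] 86.5 0.0478 [0.5824 0.1108]
top shoe 19 [580.9  85.3] [ 4.  28.3] 88.6 0.0445 [0.5801 0.085 ]
top cheek 124 [576.   16.7] [13.2 37.8] 88.6 0.0478 [0.5759 0.016 ]
top shoe 21 [573.7 -10.5] [ 3.8 26.6] 88.5 0.0441 [ 0.5751 -0.0102]
top cheek 138 [571.8 -77.3] [13.5 38.1] 88.2 0.0479 [ 0.5713 -0.0772]
top shoe 24 [ 570.2 -104.3] [ 5.7 28.3] 88.0 0.0443 [ 0.5707 -0.1049]
scene handle top 118 [ 498.4 -330.1] [26.1 17.3] 18.7 0.1052 [ 0.5004 -0.3293]
scene block+flange 713 [ 498.2 -329.7] [63.6 59.4] 19.8 0.0478 [ 0.5049 -0.328 ]
scene cutter 5420 [579.8 -16.6] [365.4  96.9] 86.5 0.0249 [ 0.5929 -0.0087]
maxz [0.04867173 0.05017012 0.05174188]
scene cheek 90 [583.8 110. ] [13.3 42. ] 86.3 0.0475 [0.5835 0.1095]
scene shoe 14 [585.   82.3] [ 3.3 26. ] 85.7 0.0441 [0.5833 0.0825]
scene cheek 89 [577.3  15.1] [13.2 40. ] 86.9 0.0475 [0.5788 0.0149]
scene shoe 16 [578.3 -11.7] [ 3.9 22.3] 83.4 0.0441 [ 0.5796 -0.0119]
scene cheek 95 [572.7 -79.6] [13.1 39.7] 87.4 0.0476 [ 0.5726 -0.0801]
scene shoe 14 [ 571.3 -106.3] [ 4.4 28.9] 88.7 0.0441 [ 0.572  -0.1067]
```

```bash
cat >> h.py <<'E'
from scipy.spatial.transform import Rotation as Ro
def plan(r,xyz,yawdeg):
    o=r.get_obs(); R=Ro.from_rotvec(o["orientation"])
    T=Ro.from_euler('z',yawdeg,degrees=True)*Ro.from_euler('x',180,degrees=True)
    print("shift",(R.inv().apply(np.array(xyz)-o["tcp_pos"])*1000).round(1),"turn",(R.inv()*T).as_rotvec().round(4),"F",np.round(o["contact_force"],2),"t",o["clock"])
E
python3 -c "
from bench import r;from h import *
plan(r,[.4983,-.3288,.150],20.2);plan(r,[.4983,-.3288,.064],20.2)"
```

```text
shift [ 311.9 -165.3   80.7] turn [-0.0016  0.0002  0.0853] F [-0.21  0.39 -1.21] t 0.1
shift [ 311.9 -165.2  166.7] turn [-0.0016  0.0002  0.0853] F [-0.21  0.39 -1.21] t 0.1
```

Emit:
step_arm([
  [44,-23,11,0,0,0.02,50],
  [88,-46,22,0,0,0.04,50],
  [132,-69,33,0,0,0.06,50],
  [176,-92,44,0,0,0.08,50],
  [220,-115,55,0,0,0.085,50],
  [264,-140,66,0,0,0.085,50],
  [300,-159,78,0,0,0.085,50],
  [312,-165.3,80,-0.0016,0,0.085,50],
])

```text
clock: 0.9
tcp_pos: [0.5016, -0.3225, 0.1495]
orientation: [-3.088, -0.564, -0.0]
contact_force: [-0.2, 1.5, -0.3]
grip_width: 0.0501
gripper_force: 0.0
```

```bash
python3 -c "
from bench import r;from h import *
plan(r,[.4983,-.3288,.064],20.2)"
```

```text
shift [-5.4  5.  85.4] turn [-0.0028 -0.0008  0.0085] F [-0.16  1.48 -0.29] t 0.9
```

Emit:
step_arm([
  [0,0,0,0,0,0,50],
  [0,0,0,0,0,0,50],
])

```text
clock: 1.1
tcp_pos: [0.4978, -0.3306, 0.1513]
orientation: [3.091, 0.549, -0.001]
contact_force: [0.1, -0.1, 0.4]
grip_width: 0.0502
gripper_force: 0.0
```

```bash
python3 -c "
from bench import r;from h import *
plan(r,[.4983,-.3288,.064],20.2)"
```

```text
shift [ 1.2 -1.7 87.3] turn [ 0.002   0.001  -0.0007] F [ 0.09 -0.15  0.42] t 1.1
```

Emit:
step_arm([
  [0.5,-0.8,30,0,0,0,50],
  [0.5,-0.8,60,0,0,0,50],
  [0.5,-0.8,80,0,0,0,50],
  [0.5,-0.8,86,0,0,0,50],
  [0.5,-0.8,86,0,0,0,50],
  [0.5,-0.8,86,0,0,0,50],
])

```text
clock: 1.7
tcp_pos: [0.4991, -0.3301, 0.0665]
orientation: [3.09, 0.548, 0.002]
contact_force: [0.1, -0.1, 0.3]
grip_width: 0.0497
gripper_force: 0.0
```

Run:
```python
from bench import r;from h import *
plan(r,[.4983,-.3288,.064],20.2)
f=r.grab_frame("scene"); im=cv2.resize(f["image"][180:280,90:210,::-1],None,fx=5,fy=5,interpolation=2); cv2.imwrite("pics/g1.png",im)
```

```text
shift [-0.3 -1.5  2.5] turn [ 0.0034 -0.001  -0.0014] F [ 0.13 -0.1   0.31] t 1.7
```

View pics/g1.png

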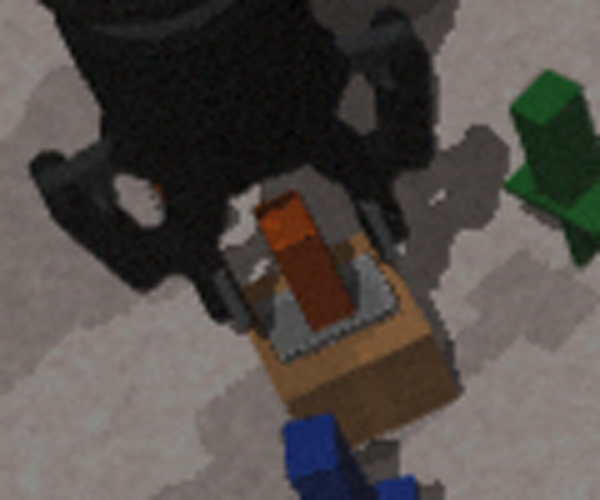

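The handle (crop 300,260) stands between both fingers, clear of its neighbours. I close now.

Emit:
step_arm([
  [-0.3,-1.5,1.5,0,0,0,50],
  [-0.3,-1.5,1.5,0,0,0,10],
  [-0.3,-1.5,1.5,0,0,0,10],
  [-0.3,-1.5,1.5,0,0,0,10],
  [-0.3,-1.5,1.5,0,0,0,10],
  [-0.3,-1.5,1.5,0,0,0,10],
  [-0.3,-1.5,1.5,0,0,0,10],
], grip_force=45)

```text
clock: 2.45
tcp_pos: [0.4986, -0.3278, 0.0643]
orientation: [3.09, 0.551, 0.002]
contact_force: [0.2, -1.8, 3.7]
grip_width: 0.0175
gripper_force: 47.7
```

Emit:
step_arm([
  [0,0,-15,0,0,0,10],
  [0,0,-40,0,0,0,10],
  [0,0,-75,0,0,0,10],
  [0,0,-100,0,0,0,10],
  [0,0,-100,0,0,0,10],
  [0,0,-100,0,0,0,10],
])

```text
clock: 3.05
tcp_pos: [0.4975, -0.3265, 0.1634]
orientation: [3.092, 0.552, -0.001]
contact_force: [-0.3, 0.2, -2.1]
grip_width: 0.0172
gripper_force: 47.1
```

Run:
```python
from bench import r;from h import *
plan(r,[.571,-.0955,.150],-3.3)
plan(r,[.5755,-.0015,.150],-3.3)
o=r.get_obs();print(o["joints"])
```

```text
shift [ 148.8 -191.3   13.2] turn [7.000e-04 3.000e-04 4.107e-01] F [-0.32  0.16 -2.12] t 3.05
shift [ 185.6 -278.    13.1] turn [7.000e-04 3.000e-04 4.107e-01] F [-0.32  0.16 -2.12] t 3.05
[ 0.5231011   0.41973989 -0.06144315  1.81461579  0.03276739  0.90805163
 -0.77085221]
```

Emit:
step_arm([
  [25,-32,0,0,0,0.07,10],
  [50,-64,2,0,0,0.14,10],
  [75,-96,4,0,0,0.21,10],
  [100,-128,6,0,0,0.28,10],
  [125,-160,8,0,0,0.35,10],
  [142,-183,11,0,0,0.41,10],
  [149,-191.3,13,0,0,0.4107,10],
  [149,-191.3,13,0,0,0.4107,10],
])

```text
clock: 3.85
tcp_pos: [0.5709, -0.0941, 0.1486]
orientation: [3.14, -0.084, -0.004]
contact_force: [0.4, -0.6, -0.9]
grip_width: 0.0174
gripper_force: 47.0
```

Emit:
step_arm([
  [0,0,0,0,0,0,10],
  [0,0,0,0,0,0,10],
  [0,0,0,0,0,0,10],
])

```text
clock: 4.15
tcp_pos: [0.5713, -0.0981, 0.1505]
orientation: [3.138, -0.095, 0.001]
contact_force: [-0.7, -0.3, -2.1]
grip_width: 0.0172
gripper_force: 47.0
```

Run:
```python
from bench import r;from h import *
plan(r,[.571,-.0955,.150],-3.3)
f=r.grab_frame("scene"); im=cv2.resize(f["image"][170:300,220:380,::-1],None,fx=4.5,fy=4.5,interpolation=2); cv2.imwrite("pics/i1.png",im)
```

```text
shift [-0.5 -2.6  0.5] turn [ 0.0021 -0.0005 -0.0029] F [-0.66 -0.26 -2.15] t 4.15
```

View pics/i1.png

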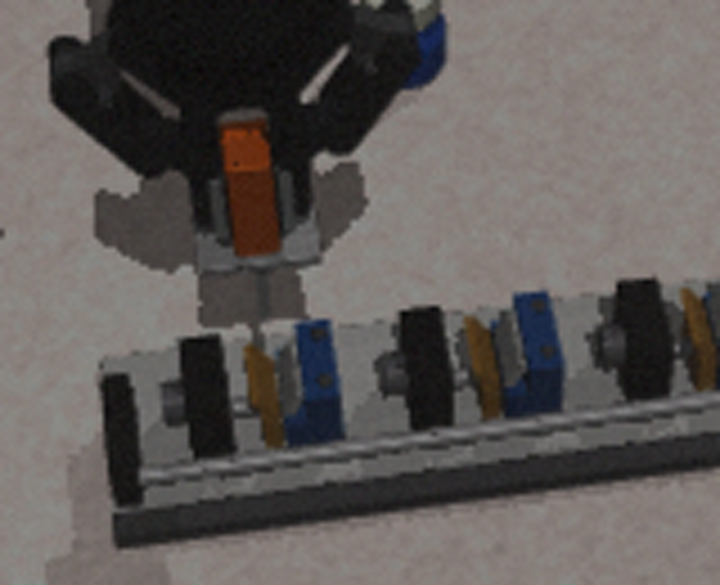

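The feeler is gripped straight and hangs above the right gap (crop 255,330). I lower it towards the lips and check the position.

Emit:
step_arm([
  [-0.5,-2,12,0,0,0,10],
  [-0.5,-2,24,0,0,0,10],
  [-0.5,-2,35,0,0,0,10],
  [-0.5,-2,35,0,0,0,10],
  [-0.5,-2,35,0,0,0,10],
  [-0.5,-2,35,0,0,0,10],
])

```text
clock: 4.8
tcp_pos: [0.5718, -0.0942, 0.1157]
orientation: [3.139, -0.091, 0.002]
contact_force: [0.1, 0.0, -2.0]
grip_width: 0.0172
gripper_force: 46.9
```

Run:
```python
from bench import r;from h import *
plan(r,[.571,-.0955,.115],-3.3)
for n in ("scene","top"):
    f=r.grab_frame(n); P=cloud(f);X,Y,Z=P[...,0],P[...,1],P[...,2];hsv=cv2.cvtColor(f["image"],cv2.COLOR_RGB2HSV)
    m=(cv2.inRange(hsv,(3,150,60),(14,255,255))>0)&(abs(X-.571)<.04)&(abs(Y+.0955)<.04)&(f["depth"]>0)
    if m.sum()>5:
        q=P[m];print(n,m.sum(),q.min(0).round(4),q.max(0).round(4),cv2.minAreaRect((q[:,:2]*1000).astype(np.float32)))
        q=q[q[:,2]>np.max(q[:,2])-.006];print(q.mean(0),q.min(0),q.max(0))
plan(r,[.571,-.0955,.115],-3.3)
```

```text
shift [-0.7  1.4  0.7] turn [ 0.0015 -0.0012 -0.0002] F [ 0.13  0.   -2.05] t 4.8
scene 257 [ 0.5596 -0.1029  0.0311] [ 0.5853 -0.0859  0.1605] ((572.6879272460938, -94.07455444335938), (16.59422492980957, 25.92463493347168), 86.0759048461914)
[ 0.5720681  -0.09448278  0.15721166] [ 0.55959415 -0.10266554  0.15450194] [ 0.58236568 -0.0859325   0.16045773]
shift [-0.8  1.3  1. ] turn [ 0.0015 -0.0017 -0.0003] F [ 0.02  1.23 -1.49] t 4.9
```

Emit:
step_arm([
  [-0.5,1.4,4,0,0,0,10],
  [-0.5,1.4,8,0,0,0,10],
  [-0.5,1.4,12,0,0,0,10],
  [-0.5,1.4,12,0,0,0,10],
  [-0.5,1.4,12,0,0,0,10],
])

```text
clock: 5.4
tcp_pos: [0.5707, -0.0955, 0.1033]
orientation: [3.139, -0.091, 0.0]
contact_force: [0.4, 0.8, -2.1]
grip_width: 0.0174
gripper_force: 46.9
```

Emit:
step_arm([
  [0,0,1.5,0,0,0,10],
  [0,0,3,0,0,0,10],
  [0,0,4,0,0,0,10],
  [0,0,4,0,0,0,10],
])

```text
clock: 5.8
tcp_pos: [0.5708, -0.0955, 0.0994]
orientation: [3.139, -0.091, 0.001]
contact_force: [-0.9, 0.2, -2.4]
grip_width: 0.0173
gripper_force: 46.9
```

Emit:
step_arm([
  [0,0,1,0,0,0,10],
  [0,0,2,0,0,0,10],
  [0,0,3,0,0,0,10],
  [0,0,3,0,0,0,10],
])

```text
clock: 6.2
tcp_pos: [0.5707, -0.0956, 0.0963]
orientation: [3.139, -0.091, 0.001]
contact_force: [-0.1, -0.7, -1.4]
grip_width: 0.0174
gripper_force: 46.9
```

Emit:
step_arm([
  [0,0,1,0,0,0,10],
  [0,0,2,0,0,0,10],
  [0,0,2,0,0,0,10],
])

```text
clock: 6.5
tcp_pos: [0.5708, -0.0956, 0.0944]
orientation: [3.139, -0.091, 0.001]
contact_force: [-0.1, 0.2, -2.7]
grip_width: 0.0174
gripper_force: 46.9
```

Emit:
step_arm([
  [0,0,0.7,0,0,0,10],
  [0,0,1.5,0,0,0,10],
  [0,0,1.5,0,0,0,10],
])

```text
clock: 6.8
tcp_pos: [0.5708, -0.0956, 0.0929]
orientation: [3.139, -0.091, 0.001]
contact_force: [-0.4, -0.3, -1.0]
grip_width: 0.0175
gripper_force: 46.9
```

Emit:
step_arm([
  [0,0,0.7,0,0,0,10],
  [0,0,1.5,0,0,0,10],
  [0,0,1.5,0,0,0,10],
])

```text
clock: 7.1
tcp_pos: [0.5708, -0.0958, 0.0914]
orientation: [3.139, -0.091, 0.001]
contact_force: [0.1, -0.6, -1.1]
grip_width: 0.0176
gripper_force: 46.8
```

Emit:
step_arm([
  [0,0,0.5,0,0,0,10],
  [0,0,1,0,0,0,10],
  [0,0,1,0,0,0,10],
])

```text
clock: 7.4
tcp_pos: [0.5709, -0.0961, 0.0905]
orientation: [3.138, -0.091, 0.001]
contact_force: [-0.6, -1.7, -1.8]
grip_width: 0.0175
gripper_force: 46.8
```

Emit:
step_arm([
  [0,0,0.5,0,0,0,10],
  [0,0,1,0,0,0,10],
  [0,0,1,0,0,0,10],
])

```text
clock: 7.7
tcp_pos: [0.571, -0.0963, 0.0895]
orientation: [3.138, -0.092, 0.002]
contact_force: [0.4, -4.8, -0.6]
grip_width: 0.0179
gripper_force: 46.9
```

Emit:
step_arm([
  [0,0.8,0,0,0,0,10],
  [0,1.5,0,0,0,0,10],
  [0,1.5,0,0,0,0,10],
])

```text
clock: 8.0
tcp_pos: [0.5707, -0.0966, 0.0894]
orientation: [3.139, -0.091, 0.001]
contact_force: [0.6, -1.4, -1.3]
grip_width: 0.0175
gripper_force: 47.0
```

Emit:
step_arm([
  [0,0,0.5,0,0,0,10],
  [0,0,1,0,0,0,10],
  [0,0,1,0,0,0,10],
])

```text
clock: 8.3
tcp_pos: [0.5709, -0.0968, 0.0887]
orientation: [3.139, -0.091, 0.001]
contact_force: [-0.4, -0.5, 1.4]
grip_width: 0.0172
gripper_force: 47.4
```

Emit:
step_arm([
  [0,0.2,0.4,0,0,0,10],
  [0,0.3,0.8,0,0,0,10],
  [0,0.3,0.8,0,0,0,10],
])

```text
clock: 8.6
tcp_pos: [0.5711, -0.0969, 0.0883]
orientation: [3.139, -0.091, 0.002]
contact_force: [-1.7, 0.7, 6.6]
grip_width: 0.0172
gripper_force: 48.1
```

Emit:
step_arm([
  [0,0,0.4,0,0,0,10],
  [0,0,0.8,0,0,0,10],
  [0,0,0.8,0,0,0,10],
])

```text
clock: 8.9
tcp_pos: [0.5715, -0.097, 0.0879]
orientation: [3.139, -0.091, 0.003]
contact_force: [-1.1, 0.9, 8.2]
grip_width: 0.0176
gripper_force: 48.4
```

Emit:
step_arm([
  [0,0,0.4,0,0,0,10],
  [0,0,0.6,0,0,0,10],
  [0,0,0.6,0,0,0,10],
])

```text
clock: 9.2
tcp_pos: [0.5717, -0.0971, 0.0876]
orientation: [3.139, -0.091, 0.004]
contact_force: [-2.2, -0.4, 8.7]
grip_width: 0.0179
gripper_force: 48.5
```

Emit:
step_arm([
  [0,0,0.4,0,0,0,10],
  [0,0,0.6,0,0,0,10],
  [0,0,0.6,0,0,0,10],
])

```text
clock: 9.5
tcp_pos: [0.572, -0.0973, 0.0871]
orientation: [3.139, -0.091, 0.005]
contact_force: [-1.8, -0.7, 10.0]
grip_width: 0.0179
gripper_force: 48.6
```

Emit:
step_arm([
  [0,0,0.4,0,0,0,10],
  [0,0,0.7,0,0,0,10],
  [0,0,0.7,0,0,0,10],
])

```text
clock: 9.8
tcp_pos: [0.5722, -0.0974, 0.0866]
orientation: [3.139, -0.091, 0.006]
contact_force: [-0.7, -0.8, 10.3]
grip_width: 0.0175
gripper_force: 48.6
```

Emit:
step_arm([
  [0,0,0.4,0,0,0,10],
  [0,0,0.7,0,0,0,10],
  [0,0,0.7,0,0,0,10],
])

```text
clock: 10.1
tcp_pos: [0.5721, -0.0977, 0.0852]
orientation: [3.138, -0.091, 0.006]
contact_force: [1.5, -2.5, 2.4]
grip_width: 0.0176
gripper_force: 47.4
```

Force peaked at about 12 N, then fell to about 4 N: this looks like the rightly set gap. I continue gently.

Emit:
step_arm([
  [0,0,0.8,0,0,0,10],
  [0,0,1.6,0,0,0,10],
  [0,0,2.4,0,0,0,10],
])

```text
clock: 10.4
tcp_pos: [0.571, -0.0979, 0.0819]
orientation: [3.138, -0.091, 0.002]
contact_force: [1.8, -3.7, 2.4]
grip_width: 0.0173
gripper_force: 47.4
```

Emit:
step_arm([
  [0,0,0.8,0,0,0,10],
  [0,0,1.6,0,0,0,10],
  [0,0,2.4,0,0,0,10],
])

```text
clock: 10.7
tcp_pos: [0.5704, -0.0979, 0.0793]
orientation: [3.138, -0.092, -0.0]
contact_force: [0.2, -3.9, 3.2]
grip_width: 0.0176
gripper_force: 47.5
```

Emit:
step_arm([
  [0,0.6,1,0,0,0,10],
  [0,0.6,2,0,0,0,10],
  [0,0.6,3,0,0,0,10],
  [0,0.6,4,0,0,0,10],
  [0,0.6,5,0,0,0,10],
])

```text
clock: 11.2
tcp_pos: [0.5705, -0.0981, 0.0743]
orientation: [3.139, -0.091, 0.0]
contact_force: [-0.3, -4.3, 3.9]
grip_width: 0.0173
gripper_force: 47.5
```

Emit:
step_arm([
  [0,0,1,0,0,0,10],
  [0,0,2,0,0,0,10],
  [0,0,3,0,0,0,10],
  [0,0,4,0,0,0,10],
])

```text
clock: 11.6
tcp_pos: [0.5708, -0.0981, 0.0705]
orientation: [3.139, -0.091, 0.001]
contact_force: [-0.7, -4.0, 3.0]
grip_width: 0.0175
gripper_force: 47.5
```

Steady light drag, so I go on to seating in small steps.

Emit:
step_arm([
  [0,0,0.8,0,0,0,10],
  [0,0,1.6,0,0,0,10],
  [0,0,2.4,0,0,0,10],
  [0,0,2.4,0,0,0,10],
])

```text
clock: 12.0
tcp_pos: [0.5708, -0.0981, 0.068]
orientation: [3.139, -0.091, 0.001]
contact_force: [0.7, -4.6, 1.8]
grip_width: 0.0175
gripper_force: 47.2
```

Emit:
step_arm([
  [0,0,0.5,0,0,0,10],
  [0,0,1,0,0,0,10],
  [0,0,1,0,0,0,10],
])

```text
clock: 12.3
tcp_pos: [0.5708, -0.0981, 0.0671]
orientation: [3.139, -0.091, 0.001]
contact_force: [0.4, -3.9, 1.8]
grip_width: 0.0176
gripper_force: 47.4
```

Emit:
step_arm([
  [0,0,0.4,0,0,0,10],
  [0,0,0.8,0,0,0,10],
  [0,0,0.8,0,0,0,10],
])

```text
clock: 12.6
tcp_pos: [0.5708, -0.0981, 0.0663]
orientation: [3.139, -0.091, 0.001]
contact_force: [0.6, -5.6, 3.7]
grip_width: 0.0174
gripper_force: 47.5
```

Emit:
step_arm([
  [0,0,0.4,0,0,0,10],
  [0,0,0.7,0,0,0,10],
  [0,0,0.7,0,0,0,10],
])

```text
clock: 12.9
tcp_pos: [0.5709, -0.0982, 0.0662]
orientation: [3.139, -0.091, 0.001]
contact_force: [-2.0, -4.9, 7.9]
grip_width: 0.0178
gripper_force: 48.5
```

Seated: z stops at the predicted 0.0662 m with rising force. I ease off and let go.

Emit:
step_arm([
  [0,0.3,-0.7,0,0,0,10],
  [0,0.3,-0.7,0,0,0,45],
  [0,0.3,-0.7,0,0,0,45],
  [0,0.3,-0.7,0,0,0,45],
  [0,0.3,-0.7,0,0,0,45],
  [0,0.3,-0.7,0,0,0,45],
])

```text
clock: 13.5
tcp_pos: [0.5706, -0.0979, 0.0662]
orientation: [3.139, -0.09, 0.001]
contact_force: [-0.0, -0.6, -0.1]
grip_width: 0.0451
gripper_force: 0.0
```

Emit:
step_arm([
  [0,0,-10,0,0,0,45],
  [0,0,-35,0,0,0,45],
  [0,0,-70,0,0,0,45],
  [-20,0,-100,0,0,0,45],
  [-50,0,-120,0,0,0,45],
  [-70,0,-130,0,0,0,45],
  [-70,0,-130,0,0,0,45],
])

```text
clock: 14.2
tcp_pos: [0.4995, -0.0943, 0.1986]
orientation: [3.138, -0.092, 0.005]
contact_force: [0.5, 0.1, -0.5]
grip_width: 0.0452
gripper_force: 0.0
```

Run:
```python
from bench import r;from h import *
f=r.grab_frame("scene"); im=cv2.resize(f["image"][170:300,220:380,::-1],None,fx=4.5,fy=4.5,interpolation=2); cv2.imwrite("pics/e1.png",im)
P=cloud(f);X,Y,Z=P[...,0],P[...,1],P[...,2];hsv=cv2.cvtColor(f["image"],cv2.COLOR_RGB2HSV)
m=(cv2.inRange(hsv,(3,150,60),(14,255,255))>0)&(abs(X-.571)<.04)&(abs(Y+.0955)<.04)&(f["depth"]>0)&(Z>.095)
q=P[m];print(len(q),q.mean(0),np.percentile(q[:,2],[50,90,100]))
```

```text
134 [ 0.57349632 -0.09899558  0.10591011] [0.10726962 0.10894918 0.11039134]
```

View pics/e1.png

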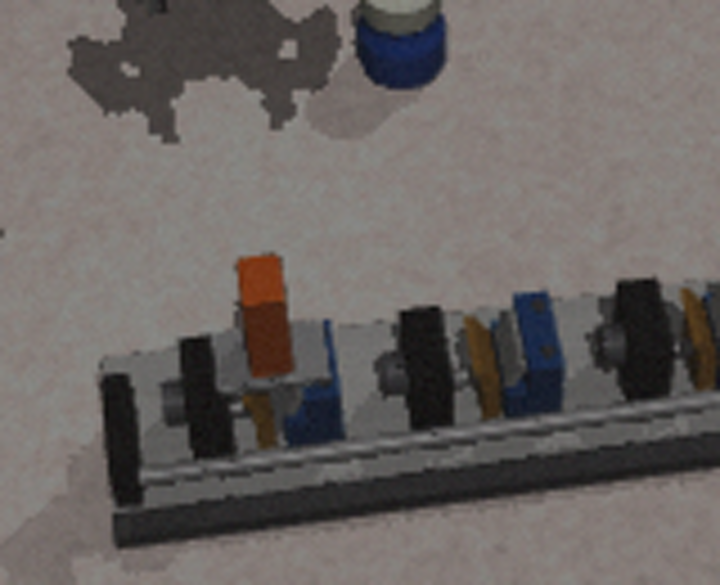

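The feeler stands upright in the right gap (crop 265,320), its flange level on the cheek and clear of the gripper. The handle top at about 0.107 m agrees with fully seated.

```bash
python3 -c "
from bench import r
print(r.hand_in())"
```

```text
the job is handed in; nothing more can be done
None
```

I left the feeler fully seated and let go in the right gap (-y side), which felt rightly set: about 12 N peak push, then a drag of about 4–6 N. I didn't try the other two gaps, kept clear of the cup, brush and jar, and handed in; no verdict came back.

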